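Swap the glaze scale's battery pack

ROBOT

A 6-joint arm with a two-finger parallel gripper is mounted at the origin on the work surface. World frame = base frame: x ahead of the robot, y to its left, z up, the work surface at z = 0. Lengths are in mm, angles in rad, forces in N, time in s.
With the tool pointing down it reaches from about 275 to 825 mm from the base axis. Payload 5.2 kg.
Tool frame: the origin (TCP) lies on the centre line of the jaws, within the pads' length; the fingertips stand 8 mm ahead of it and the grasp point (between the pads) lies 11 mm behind it; z points along the fingers, x is the direction in which the jaws open and shut, and the axes are right-handed (so a half turn about z gives the same grasp; the last joint's range is limited). The gripper opens to 93 mm and grips with 3 to 60 N. Pads are 15 mm wide; open, the fingers measure 128 mm over their backs; the gripper's body (75 mm by 188 mm) begins 65 mm behind the grasp point.
Start: joints at [1.118, 0.259, 1.535, -0, 1.348, -0.203], TCP at [135.943, 532.94, 226.653] pointing down, gripper open.
Joint ranges: [-3.14, 3.14], [-0.91, 2.08], [0.19, 2.58], [-1.22, 4.36], [0.22, 2.71], [-3.12, 3.12]. Speed limits (rad/s): [2.57, 2.57, 3.14, 3.14, 3.14, 3.14].

INTERFACE

Orientations are given as [roll, pitch, yaw] about the fixed x, y, z axes, in that order (R = Rz(yaw) Ry(pitch) Rx(roll)).
In Python, from station import manip gives the robot as it stands.
- The arm moves only by the tool drive_tool, never from a script. Its argument "rows" is text: rows parted by semicolons, each of 5 numbers parted by spaces: the opening, from -1 (shut) to 1 (fully open), so that 0 is half open, then the shift along the tool's x, y, z in m, then the turn about the tool's z in rad. A call has 1 to 10 rows; each row is the pose to reach, as a shift and turn from the pose commanded when the call began, along the tool's axes at that moment; what a row does not reach only later rows make up. A row lasts 1/10 s, in which the tool goes at most 50 mm and 8.59 degrees, less where a joint would pass 70% of its speed; a pose out of reach is approached as far as the arm can. A call with a gripper value outside its range is refused whole. The fingers move at their own pace and stop on an object; the grip force is fixed at half the most. Time passes only in rows, so rows that repeat a pose let the fingers close. It gives the time, the measured TCP pose, the force and the opening at its end, in the units of the state.
- manip.observe(): the state, without advancing time (a new reading comes with each control period).
- manip.grab_frame(name): name is "side" or "top"; returns a dict with "image" (384x512x3 uint8, red, green, blue), "fx", "fy", "cx", "cy" (pixels), "k1" (the pictures are not rectified: a ray, as slopes to the right and down, at radius r is drawn at 1 + k1 r^2 times it, then the intrinsics apply), "T" (4x4, takes a point from camera to world coordinates). Camera axes: x right, y up, looking along -z (the intrinsics and any distortion apply to the point x, -y, -z); pixel columns grow to the right and rows downward; lengths in mm; the calibration is good to about 2 mm. A picture is of the moment at which its call begins. There is no depth.
- manip.close_job(): hands the job in, once; it reports no verdict.
Trained networks look in the newest picture that a camera, given by its name, has taken for a name from the list of things; names that differ only in an ending like _2 or _b are one class to them, and where a whole thing is asked for, a point or a joint stands for the part that bears it (a point fixed in the world has none). Each returns a list of dicts, best first, with "p" (0 to 1); they miss things now and then, are a little off and sometimes report something else, mostly with a low value. They report only what shows in the picture. A call takes as long as a camera call. They do not tell look-alikes from the thing itself.
- manip.find_in(label, camera): "bbox" ([left, top, right, bottom] in pixels, round what is visible of it).
- manip.trace(label, camera): "pixels" (384x512 bool, what is visible of it) and "bbox" ([left, top, right, bottom] in pixels, round what is visible of it).
The state is a dict: "time_s": time; "qpos": joint angles; "joint_velocities": joint speeds; "effort": joint torques, N m; "position": TCP position; "eef_rot": TCP orientation; "force": force on the tool from outside, world axes, zero at the start; "wrist_torque": the same for the moment, N m; "finger_gap": finger opening in mm.
Only numpy, scipy, OpenCV 4.12 (cv2) and the standard library are available. Lean on these libraries where they do the work, as an engineer would, in place of code of your own. Each camera call takes 0.05 s, during which the arm holds its last target. There are 200 camera calls.

TASK

The bench scale's battery pack is flat: press it in its push-push bay so that it unlocks and pops up, take it out and stand it fully home in the charger's empty pocket. Then put the charged pack from the charger into the bay and press it down until it locks and stays down. Press gently, only until you feel it come up against the end, and leave the bowl and the tools lying there where they are.

Things in the scene. Friction and masses are not known exactly. Their poses are not given: they have to be found in the camera images.
- bay (a point): Centre of the battery bay's mouth, level with the flat top of the scale's head, 66 mm over the table. x points from the head to the weighing pan, y along the head, z up. Upright slot 25 mm (x) by 43 mm (y) with a 4 mm bevelled lead-in. The head's top reaches 47 mm to -x, 43 mm to +x, 58 mm to -y, 182 mm to +y. A sprung carriage in the slot bears the pack.
- carriage (a joint): Carriage depth (m). 0: up and free, its floor 34 mm below the mouth, pack 30 mm proud. Locked: rests at 0.010 to 0.012, pack 18 to 20 mm proud and held by jaws. Each full press, let go, changes over; a shorter one does not. Full is 6 to 12 mm below locked (unseen, varies, not the same for locking and releasing): a hard stop, felt as a steep rise in force. Then it rises at about 0.1 m/s.
- scale: White bench scale, 270 x 240 mm, fixed, origin under its middle; the raised head with the bay lies along its -x side, the steel pan behind it, its top 56 mm over the table. Force on a pack in the bay: spring about 2 N at the top to 5 N near the end; 8 to 10 N brings it to the hard stop and is enough; more than 16 N on pack or scale, pressing or pulling, breaks the catch.
- flat_center (a point): Centre (half-way up) of the flat pack, locked in the bay at the start. Both packs are alike: upright grey boxes 22 mm (x) by 40 mm (y) by 64 mm high (z), 0.14 kg, with a black foot and a flat ribbed top; on both broad sides, from 9 to 17 mm above the foot, a groove for the jaws. Either way round fits.
- fresh_center (a point): Centre (half-way up) of the charged pack, like the other one, which stands in the charger at the start with 42 mm of it above the charger's top.
- pocket_empty (a point): Centre of the mouth of the charger's empty pocket, level with the charger's top; x, y along the charger's sides, z up. The pocket is 27 mm (x) by 45 mm (y) and 22 mm deep, square-edged; a pack fully home in it has its centre 10 mm above the mouth.
- pocket_full (a point): The same for the charger's other pocket, 84 mm away towards +y, where the charged pack stands at the start.
- charger: Twin charger, a black block 76 mm (x) by 172 mm (y) by 36 mm high with two pockets in its top, fixed; origin under its middle.
- bowl: Small steel bowl on the weighing pan, 104 mm across, 45 mm high (rim 101 mm over the table). Bystander, origin under it.
- trimmer: Loop trimming tool with a wooden handle, 180 mm long, 16 mm high, lying on the table between scale and charger. Bystander.
- rib: Flat wooden rib, 105 x 60 x 7 mm, on the table. Bystander.
Not all that is in view belongs to the job. What is shaped like the part that bears flat_center but yellow is not meant.

How it is judged (in metres and radians):
On the way, in this order (a step that is already met when the one before it is completed fails the run):
1. the flat pack is unlocked by pressing: carriage up (below 3 mm) with the pack still in the bay (value of joint carriage below 0.003 m and horizontal distance between flat_center and bay below 0.006 m and z of flat_center in the frame of bay below 0.006 m), for 0.1 s.
2. the charged pack stands in the bay and is locked down (x of fresh_center in the frame of bay between -0.003 and 0.003 m and y of fresh_center in the frame of bay between -0.003 and 0.003 m and z of fresh_center in the frame of bay between -0.0165 and -0.0095 m and angle between fresh_center's own z axis and vertical below 0.08 rad and value of joint carriage between 0.0085 and 0.0135 m), for 0.2 s.
At the end, for the whole second after the job is handed in: Charged pack upright in the bay (3 mm) and locked: carriage resting 8.5 to 13.5 mm down, pack centre 9.5 to 16.5 mm below the mouth. Flat pack upright in the empty pocket (4 mm), centre 6 to 13.5 mm above its mouth. Both at rest and let go (all of step 2 and x of flat_center in the frame of pocket_empty between -0.004 and 0.004 m and y of flat_center in the frame of pocket_empty between -0.004 and 0.004 m and z of flat_center in the frame of pocket_empty between 0.006 and 0.0135 m and angle between flat_center's own z axis and vertical below 0.08 rad and linear speed of each of fresh, flat below 0.01 m/s); the robot touches nothing.
It fails at once if a pack is pressed, pulled or jammed in the scale with more than 16 N (contact force between any of fresh, flat and scale above 16 N).
It fails at once if the robot bears on the scale with more than 16 N (contact force between any of the fingers, the arm and scale above 16 N).
It fails at once if the bowl, the trimming tool or the rib is moved more than 30 mm (distance of any of bowl, trimmer, rib from where it was at the start of the episode above 0.03 m).
It also fails if it takes over 72 s, if anything falls off the work surface, if the arm or the gripper's body presses on something with over 40 N, if the wrist force passes 120 N, or if a joint passes its speed limit or range.

## Working session

There is one attempt and no reset: what is moved stays moved. The work goes in short steps, Python scripts to look and compute and a tool call to move; the robot and the scene stay as the last step left them, time stands still between calls to the robot, and variables do not carry over. Pictures are saved under pics/ and viewed, on a budget of 10 in all, crops included, one or two more only if the job needs it, and the job is handed in when it is done.

Besides the shell and the picture viewer there is one more tool, called after "Call:" as a command line: name --argument value ..., lists and objects as JSON in quotes. drive_tool: Moves the arm, as the interface text tells. Its arguments: {"type":"object","properties":{"rows":{"type":"string"}},"required":["rows"]}

```bash
mkdir -p pics; ls; python3 - <<'E'
from station import manip
import cv2
s=manip.observe(); print(s)
for n in ("top","side"):
    f=manip.grab_frame(n); cv2.imwrite(f"pics/{n}0.png",f["image"][:,:,::-1]); print(n,{k:v for k,v in f.items() if k!="image"})
    for l in ("flat_center","fresh_center","scale","charger","bowl","trimmer","rib"):
        print(l,[(round(d["p"],2),[round(x) for x in d["bbox"]]) for d in manip.find_in(l,n)])
E
```

```text
pics
{'time_s': 0.0, 'qpos': array([ 1.11820812e+00,  2.59302658e-01,  1.53608587e+00, -1.86576291e-05,
        1.34799720e+00, -2.02794451e-01]), 'joint_velocities': array([ 0.00018822,  0.00020339, -0.00027552, -0.00151967, -0.0013361 ,
        0.00061181]), 'effort': array([-1.51419572e-04, -4.37311721e+01, -2.84005988e+01,  7.18643703e-02,
        4.12570650e-02, -1.63955074e-04]), 'position': array([135.70316882, 532.44152314, 225.83829304]), 'eef_rot': array([-3.14124933e+00,  1.75999727e-03,  1.32100701e+00]), 'force': array([ 0.75878057,  0.66221494, -0.25517828]), 'wrist_torque': array([-0.02366576, -0.00161005, -0.07365803]), 'finger_gap': 92.76775403298312}
top {'fx': 441.7495536690566, 'fy': 441.7495536690566, 'cx': 251.93684895088833, 'cy': 197.11964502894617, 'k1': -0.10944723323225969, 'T': array([[ 1.17009266e-01,  9.72192826e-01, -2.02854481e-01,
         3.26631885e+02],
       [-9.93125130e-01,  1.13850085e-01, -2.72146145e-02,
        -2.93990098e+01],
       [-3.36285316e-03,  2.04644245e-01,  9.78830641e-01,
         1.07356761e+03],
       [ 0.00000000e+00,  0.
[... 507 characters left out ...]
y([[-9.76141493e-01,  1.05048260e-01, -1.90033284e-01,
         3.40042268e+02],
       [-2.17133751e-01, -4.68824381e-01,  8.56187266e-01,
         8.10710759e+02],
       [ 8.48745184e-04,  8.77022555e-01,  4.80448454e-01,
         5.67697605e+02],
       [ 0.00000000e+00,  0.00000000e+00,  0.00000000e+00,
         1.00000000e+00]])}
flat_center [(0.88, [282, 196, 299, 229]), (0.57, [275, 240, 289, 262])]
fresh_center [(0.69, [237, 160, 256, 187])]
scale [(0.64, [133, 234, 331, 356])]
charger [(0.76, [197, 158, 281, 208]), (0.25, [131, 235, 332, 360])]
bowl [(0.92, [165, 225, 223, 277])]
trimmer [(0.67, [257, 233, 346, 250])]
rib [(0.58, [173, 219, 222, 236]), (0.39, [129, 234, 331, 360])]
```

```bash
python3 - <<'E'
import cv2
a=cv2.imread("pics/top0.png")[110:310,100:400]; b=cv2.imread("pics/side0.png")[140:370,110:370]
cv2.imwrite("pics/top0c.png",cv2.resize(a,(798,532),interpolation=cv2.INTER_CUBIC)); cv2.imwrite("pics/side0c.png",cv2.resize(b,(676,598),interpolation=cv2.INTER_CUBIC))
E
```

```text
(no output)
```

View pics/top0c.png

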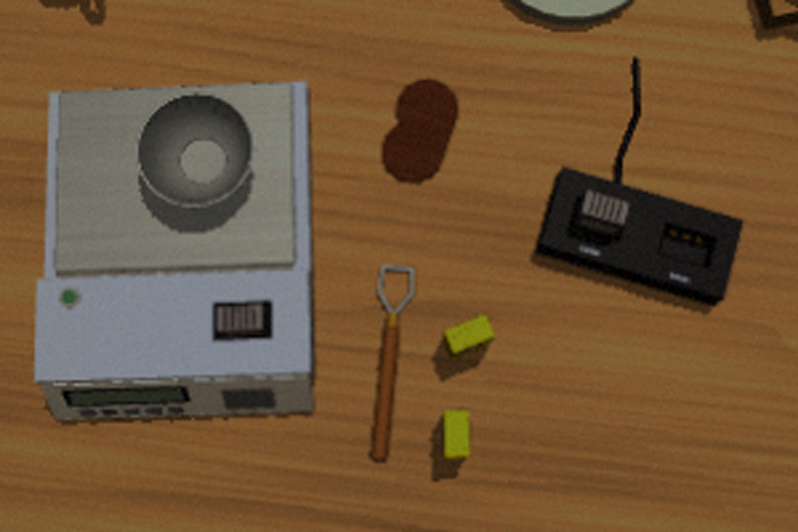

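View pics/side0c.png

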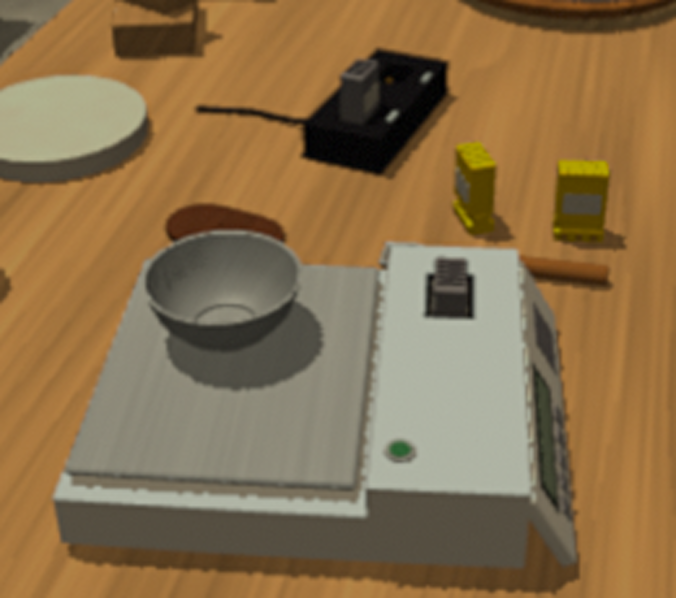

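The top view shows the scale at left, with the grey pack in the bay at about px (190,231). The charger is at right, with the charged pack at (325,190) and the empty pocket at (358,201). The yellow blocks are decoys. The side view agrees. Next I'll measure corners on enlarged, enhanced crops.

```bash
python3 - <<'E'
import cv2,numpy as np
def crop(n,x0,y0,w,h,s):
    a=cv2.imread(f"pics/{n}0.png")[y0:y0+h,x0:x0+w].astype(float)/255
    a=(255*np.clip(a*1.3,0,1)**0.5).astype(np.uint8)
    a=cv2.resize(a,None,fx=s,fy=s,interpolation=cv2.INTER_CUBIC)
    for i in range(0,w,10): cv2.line(a,(i*s,0),(i*s,6 if i%50 else 14),(0,0,255),1); cv2.putText(a,str(x0+i),(i*s,20),0,.3,(0,0,255)) 
    for i in range(0,h,10): cv2.line(a,(0,i*s),(6,i*s),(0,0,255),1); cv2.putText(a,str(y0+i),(8,i*s+4),0,.3,(0,0,255))
    return a
A=crop("top",296,166,90,66,8); cv2.imwrite("pics/c1.png",A)
B=crop("top",105,205,130,70,6); cv2.imwrite("pics/c2.png",B)
C=crop("side",222,150,72,64,6);D=crop("side",250,226,90,110,5)
M=np.zeros((600,800,3),np.uint8); M[:384,:432]=C[:,:432]; 
D=crop("side",250,230,72,110,5); M[:550,434:794]=D; cv2.imwrite("pics/c3.png",M)
E
```

```text
(no output)
```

View pics/c1.png

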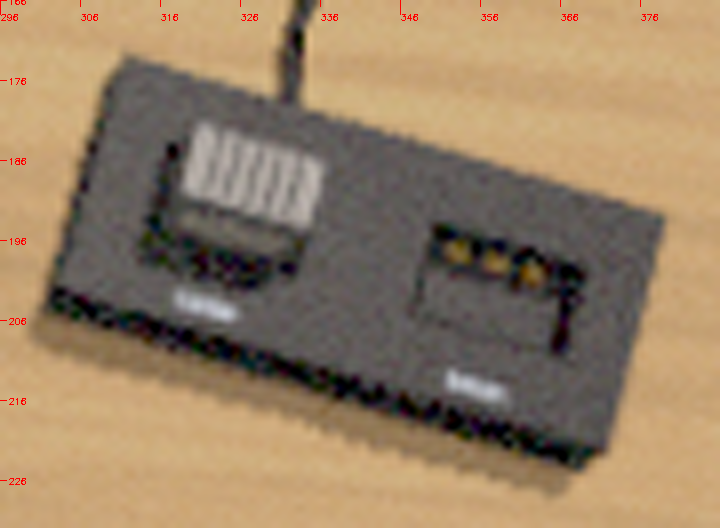

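View pics/c2.png

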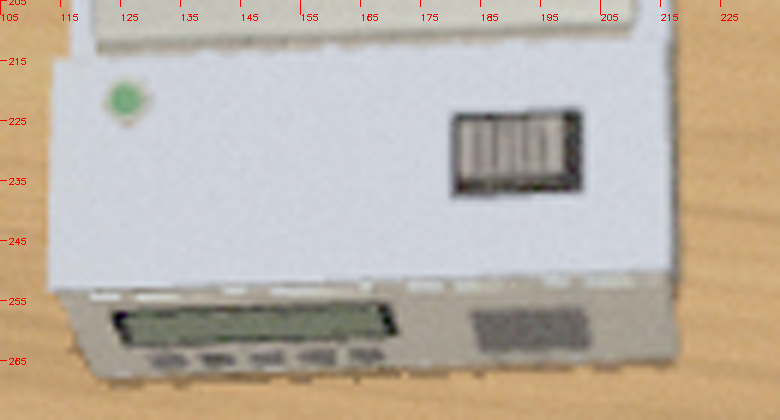

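View pics/c3.png

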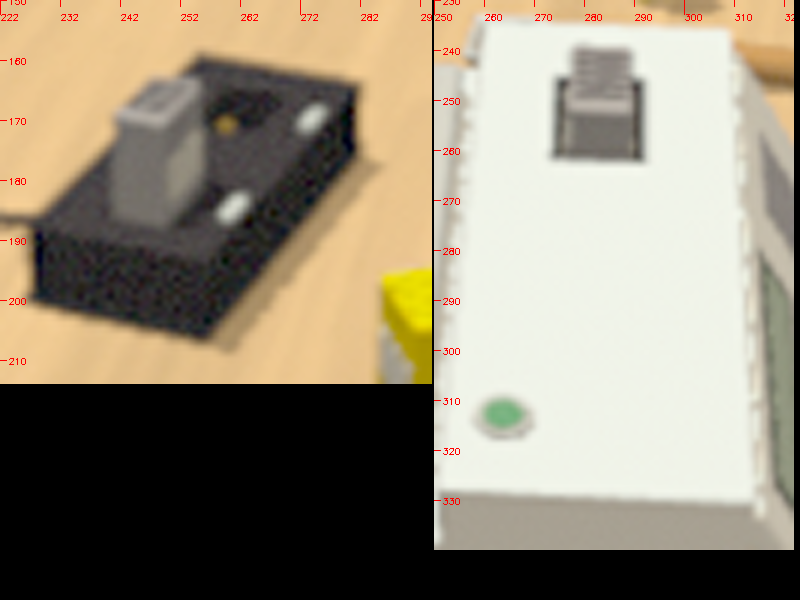

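```bash
cat > h.py <<'E'
import numpy as np
def proj(f,P):
    T=f["T"]; p=(np.atleast_2d(P)-T[:3,3])@T[:3,:3]
    s=np.c_[p[:,0]/-p[:,2],-p[:,1]/-p[:,2]]; r2=(s**2).sum(1,keepdims=True); s=s*(1+f["k1"]*r2)
    return s*[f["fx"],f["fy"]]+[f["cx"],f["cy"]]
E
python3 - <<'E'
from station import manip
import numpy as np, pickle
from h import proj
from scipy.optimize import least_squares
F={n:manip.grab_frame(n) for n in("top","side")}
pickle.dump(F,open("F0.pkl","wb"))
def rect(x0,x1,y0,y1,z): return [(x1,y1,z),(x1,y0,z),(x0,y0,z),(x0,y1,z)] # ++,+-,--,-+
def px(l,x0,y0,s,ox=0): return [None if q is None else (x0+(q[0]-ox+.5)/s-.5,y0+(q[1]+.5)/s-.5) for q in l]
obs=[]
def add(cam,body,R,l): obs.extend((cam,body,r,q) for r,q in zip(R,l) if q)
pk=lambda cx,cy,z: rect(cx-11,cx+11,cy-20,cy+20,z)
ch=rect(-38,38,-86,86,36); fr=pk(0,42,78); po=rect(-13.5,13.5,-64.5,-19.5,36)
hd=rect(-47,43,-58,182,66); by=rect(-16.5,16.5,-25.5,25.5,66); fl=pk(0,0,85)
t1=lambda l:px(l,296,166,8); t2=lambda l:px(l,105,205,6); s1=lambda l:px(l,222,150,6); s2=lambda l:px(l,250,230,5,434)
add("top","c",ch,t1([(126,58),(663,214),(605,450),(50,290)]))
add("top","c",fr,t1([(200,122),(325,158),(308,228),(183,192)]))
add("top","c",po,t1([(435,222),(585,262),(562,352),(413,310)]))
add("top","s",hd,t2([(53,60),None,(668,268),(48,290)]))
add("top","s",by,t2([(453,114),(581,108),(582,190),(454,197)]))
add("side","c",ch,s1([(38,218),(200,57),(360,88),(205,262)]))
add("side","c",fr,s1([(115,112),(155,80),(200,92),(160,125)]))
add("side","s",hd,s2([(442,490),(483,17),(733,30),(757,503)]))
add("side","s",by,s2([(553,158),(553,77),(645,81),(644,162)]))
add("side","s",fl,s2([(572,110),(572,46),(633,48),(633,113)]))
def res(v,full=False):
    r=[]
    for cam,b,R,q in obs:
        x,y,a=v[:3] if b=="s" else v[3:6]; c,s=np.cos(a),np.sin(a)
        d=v[6:9] if cam=="top" else v[9:12]
        P=np.array([x+c*R[0]-s*R[1],y+s*R[0]+c*R[1],R[2]])+d
        r.append(proj(F[cam],P)[0]-q)
    r=np.array(r)
    return r if full else np.r_[r.ravel()/.5,v[6:]/1.5]
s=least_squares(res,[300,120,0,340,-200,-.2]+[0]*6,loss="soft_l1")
print(np.round(s.x,3)); r=res(s.x,1)
for o,e in zip(obs,r): print(o[0],o[1],o[2],np.round(e,2))
x,y,a=s.x[3:6]
for n,Y in(("empty",-42),("full",42)): print(n,x-np.sin(a)*Y,y+np.cos(a)*Y)
E
```

```text
[ 4.41990e+02  1.29221e+02 -6.89570e+01  5.67531e+02 -2.13939e+02
 -3.33190e+02  5.41000e-01  3.25000e-01 -3.77000e-01 -5.41000e-01
 -3.25000e-01 -2.30400e+00]
top c (38, 86, 36) [-0.36 -0.99]
top c (38, -86, 36) [ 0.47 -0.23]
top c (-38, -86, 36) [ 0.27 -0.06]
top c (-38, 86, 36) [ 0.71 -0.72]
top c (11, 62, 78) [-0.49 -0.04]
top c (11, 22, 78) [0.41 0.38]
top c (-11, 22, 78) [0.13 0.48]
top c (-11, 62, 78) [-0.85  0.03]
top c (13.5, -19.5, 36) [0.23 0.34]
top c (13.5, -64.5, 36) [-0.66  0.68]
top c (-13.5, -64.5, 36) [-0.48 -0.04]
top c (-13.5, -19.5, 36) [ 0.19 -0.17]
top s (43, 182, 66) [-0.12 -0.03]
top s (-47, -58, 66) [0.48 0.11]
top s (-47, 182, 66) [0.01 0.15]
top s (16.5, 25.5, 66) [-0.42 -0.34]
top s (16.5, -25.5, 66) [ 0.23 -0.2 ]
top s (-16.5, -25.5, 66) [0.34 0.36]
top s (-16.5, 25.5, 66) [-0.44  0.04]
side c (38, 86, 36) [-2.39  1.52]
side c (38, -86, 36) [-0.37 -0.69]
side c (-38, -86, 36) [ 0.46 -0.9 ]
side c (-38, 86, 36) [0.09 0.45]
side c (11, 62, 78) [-0.54  0.65]
side c (11, 22, 78) [-0.18 -0.93]
side c (-11, 22, 78) [ 0.92 -1.35]
side c (-11, 62, 78) [0.77 0.16]
side s (43, 182, 66) [-0.05  0.13]
side s (43, -58, 66) [0.5  1.24]
side s (-47, -58, 66) [-0.82  0.27]
side s (-47, 182, 66) [-0.03  0.09]
side s (16.5, 25.5, 66) [-0.51  0.97]
side s (16.5, -25.5, 66) [ 0.32 -0.12]
side s (-16.5, -25.5, 66) [ 0.35 -0.29]
side s (-16.5, 25.5, 66) [0.69 0.87]
side s (11, 20, 85) [-0.75 -0.28]
side s (11, -20, 85) [-0.23 -0.85]
side s (-11, -20, 85) [ 0.06 -0.83]
side s (-11, 20, 85) [ 0.07 -0.43]
empty 559.972961106857 -255.25371333204023
full 575.0898313779857 -172.62514543203443
```

```bash
cat >> h.py <<'E'
from scipy.spatial.transform import Rotation as Ro
BAY=np.array([442.0,129.2]); YB=0.158; EMP=np.array([560.0,-255.3]); FUL=np.array([575.1,-172.6]); YC=-0.181
def plan(xyz,yaw,pos,rot):
    "tool-frame shift (m) and turn to get to xyz (mm), jaw axis at yaw (mod pi)"
    R=Ro.from_euler("xyz",rot).as_matrix(); d=R.T@(np.array(xyz)-pos)/1000
    t=(yaw-rot[2]+np.pi/2)%np.pi-np.pi/2
    return np.round(d,4),round(-t,4)
E
python3 - <<'E'
from station import manip
from h import *
s=manip.observe()
print(plan([442,129.2,180],YB+np.pi/2,s["position"],s["eef_rot"]))
E
```

```text
(array([-0.3156,  0.3964,  0.0466]), np.float64(-0.4078))
```

Call:
drive_tool --rows "-1 -0.030 0.038 0.005 -0.1; -1 -0.060 0.076 0.01 -0.2; -1 -0.092 0.115 0.015 -0.3; -1 -0.124 0.155 0.02 -0.4078; -1 -0.155 0.195 0.025 -0.4078; -1 -0.186 0.234 0.03 -0.4078; -1 -0.217 0.273 0.035 -0.4078; -1 -0.25 0.315 0.04 -0.4078; -1 -0.285 0.358 0.045 -0.4078; -1 -0.3156 0.3964 0.0466 -0.4078"

```text
time_s: 1.9
position: [435.8, 136.5, 180.5]
eef_rot: [3.141, -0.0, 1.729]
force: [0.4, -0.1, -0.0]
finger_gap: 17.6
```

Call:
drive_tool --rows "-1 0 0 0.02 0; -1 0 0 0.04 0; -1 0 0 0.06 0; -1 0 0 0.065 0;-1 0 0 0.065 0;-1 0 0 0.065 0"

```text
time_s: 2.5
position: [435.6, 138.6, 116.4]
eef_rot: [3.14, 0.0, 1.729]
force: [0.2, -0.2, 0.0]
finger_gap: 0.7
```

```bash
python3 - <<'E'
from station import manip
from h import *
import cv2
s=manip.observe(); print({k:s[k] for k in("time_s","position","eef_rot","force","finger_gap","qpos")})
print(plan([442,129.2,112],YB+np.pi/2,s["position"],s["eef_rot"]))
M=[]
for n,c in(("top",(150,180)),("side",(240,180))):
    f=manip.grab_frame(n); p=proj(f,s["position"]+[0,0,-8])[0]; print(n,p)
    a=f["image"][:,:,::-1].astype(float)/255; a=(255*np.clip(a*1.3,0,1)**.5).astype(np.uint8)
    a=a[c[1]:c[1]+90,c[0]:c[0]+66]; M.append(cv2.resize(a,None,fx=6,fy=6,interpolation=cv2.INTER_CUBIC))
    q=((p-c+.5)*6).astype(int); cv2.circle(M[-1],tuple(map(int,q)),3,(0,0,255),-1)
    pk=np.array([(x,y,85) for x,y in((11,20),(11,-20),(-11,-20),(-11,20))],float); cc,ss=np.cos(YB),np.sin(YB)
    pk[:,:2]=pk[:,:2]@np.array([[cc,ss],[-ss,cc]])+BAY
    cv2.polylines(M[-1],[((proj(f,pk)-c+.5)*6).astype(int)],True,(0,255,0),1)
cv2.imwrite("pics/v1.png",np.hstack(M))
E
```

```text
{'time_s': 2.5, 'position': array([435.64369226, 138.55675349, 116.37486616]), 'eef_rot': array([3.14034145e+00, 1.21625361e-04, 1.72913562e+00]), 'force': array([ 0.19924719, -0.21827599,  0.03511438]), 'finger_gap': 0.7325127893679588, 'qpos': array([ 6.31245493e-02,  2.03664697e-01,  1.90479741e+00, -2.47158008e-06,
        1.03187345e+00, -1.66600988e+00])}
(array([-0.0102,  0.0048,  0.0044]), np.float64(0.0003))
top [183.58547053 229.94413196]
side [285.98672612 235.86427283]
```

View pics/v1.png

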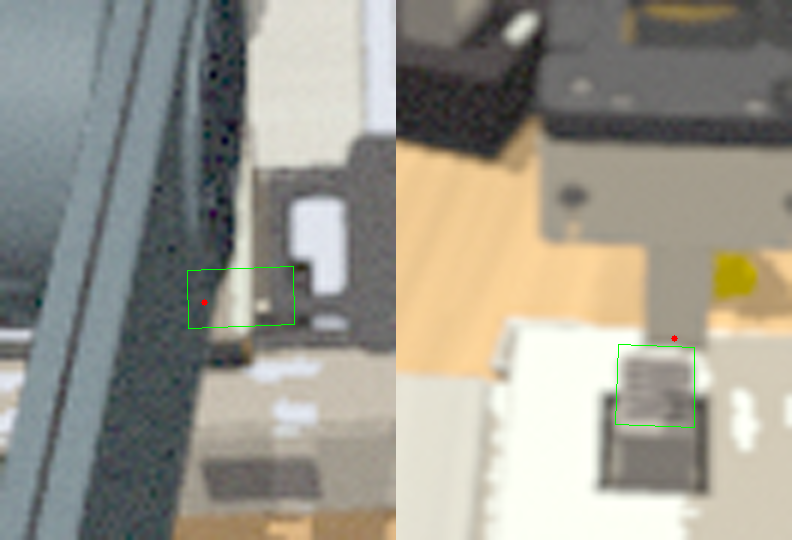

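The side view shows the closed fingertip just behind the pack top, and the predicted outline lands on the pack to within about 1 mm. The top view is mostly blocked by the arm. I'll centre over the pack and press in small steps.

Call:
drive_tool --rows "-1 -0.0102 0.0048 0 0; -1 -0.0102 0.0048 0.01 0; -1 -0.0102 0.0048 0.0164 0; -1 -0.0102 0.0048 0.0164 0; -1 -0.0102 0.0048 0.0164 0"

```text
time_s: 3.1
position: [440.9, 129.0, 98.7]
eef_rot: [-3.14, -0.0, 1.729]
force: [-0.1, 0.1, -0.1]
finger_gap: 0.8
```

Call:
drive_tool --rows "-1 0 0 0.002 0; -1 0 0 0.004 0; -1 0 0 0.006 0; -1 0 0 0.008 0;-1 0 0 0.009 0;-1 0 0 0.009 0"

```text
time_s: 3.7
position: [441.6, 129.1, 90.3]
eef_rot: [3.141, 0.0, 1.729]
force: [-0.9, -0.6, 4.4]
finger_gap: 0.7
```

Call:
drive_tool --rows "-1 0 0 0.001 0; -1 0 0 0.002 0; -1 0 0 0.003 0;-1 0 0 0.003 0"

```text
time_s: 4.1
position: [441.5, 129.0, 87.1]
eef_rot: [3.141, 0.0, 1.729]
force: [-0.4, -1.5, 4.8]
finger_gap: 0.6
```

Call:
drive_tool --rows "-1 0 0 0.001 0; -1 0 0 0.001 0"

```text
time_s: 4.3
position: [441.5, 129.1, 86.1]
eef_rot: [3.141, 0.0, 1.729]
force: [0.5, 0.4, 4.3]
finger_gap: 0.3
```

Call:
drive_tool --rows "-1 0 0 0.001 0; -1 0 0 0.001 0"

```text
time_s: 4.5
position: [441.5, 129.1, 85.1]
eef_rot: [3.141, 0.0, 1.729]
force: [-0.5, 0.5, 4.0]
finger_gap: 0.3
```

Call:
drive_tool --rows "-1 0 0 0.001 0; -1 0 0 0.001 0"

```text
time_s: 4.7
position: [441.5, 129.1, 84.2]
eef_rot: [3.141, 0.0, 1.729]
force: [-0.3, -0.5, 5.1]
finger_gap: -0.0
```

Call:
drive_tool --rows "-1 0 0 0.001 0; -1 0 0 0.001 0"

```text
time_s: 4.9
position: [441.7, 128.9, 83.6]
eef_rot: [3.141, 0.0, 1.729]
force: [-0.2, -0.8, 8.9]
finger_gap: 0.4
```

Call:
drive_tool --rows "-1 0 0 -0.01 0; -1 0 0 -0.03 0; 0.3 0 0 -0.05 0; 0.3 0 0 -0.05 0;0.3 0 0 -0.05 0;0.3 0 0 -0.05 0"

```text
time_s: 5.5
position: [440.6, 129.0, 132.2]
eef_rot: [-3.14, -0.0, 1.729]
force: [-0.6, -0.0, 0.9]
finger_gap: 28.0
```

```bash
cat >> h.py <<'E'
import cv2
def view(manip,name,c,w,h,k,boxes=[]):
    "crop; boxes: (xy, yaw, z) of pack tops to outline"
    f=manip.grab_frame(name); a=f["image"][:,:,::-1].astype(float)/255; a=(255*np.clip(a*1.3,0,1)**.5).astype(np.uint8)
    a=cv2.resize(a[c[1]:c[1]+h,c[0]:c[0]+w],None,fx=k,fy=k,interpolation=cv2.INTER_CUBIC)
    for o,y,z in boxes:
        pk=np.array([(11,20),(11,-20),(-11,-20),(-11,20)],float)@np.array([[np.cos(y),np.sin(y)],[-np.sin(y),np.cos(y)]])+o
        cv2.polylines(a,[((proj(f,np.c_[pk,[z]*4])-c+.5)*k).astype(int)],True,(0,255,0),1)
    return a
E
python3 - <<'E'
from station import manip
from h import *
s=manip.observe(); print(s["position"],s["finger_gap"],s["force"])
a=view(manip,"side",(240,180),70,100,6,[(BAY,YB,96)]); cv2.imwrite("pics/v2.png",a)
for n in("side",): print([(d["p"],d["bbox"]) for d in manip.find_in("flat_center",n)])
E
```

```text
[440.55277276 129.0363932  132.22750571] 27.977236157536407 [-0.57456664 -0.0144864   0.85378447]
[(0.94, [275.6, 231.0, 289.2, 266.1]), (0.7, [320.4, 201.0, 343.2, 230.4]), (0.66, [291.6, 209.6, 297.5, 228.9])]
```

View pics/v2.png

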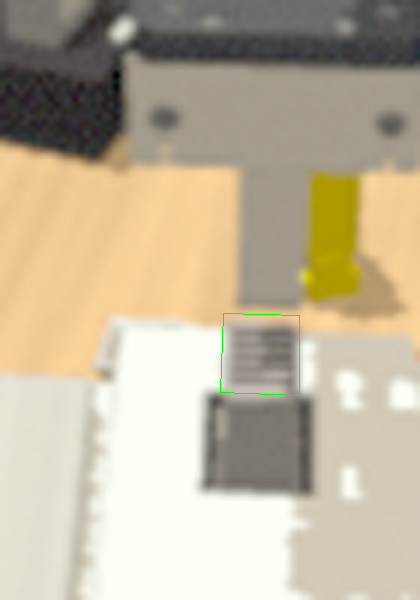

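The pack has popped up and stands 30 mm proud, matching the predicted outline at z=96. Now I'll lower with the jaws at 60 mm and close in stages.

Call:
drive_tool --rows "0.3 0 0 0 0; 0.3 0 0 0 0; 0.3 0 0 0.005 0; 0.3 0 0 0.015 0; 0.3 0 0 0.025 0; 0.3 0 0 0.035 0; 0.2 0 0 0.045 0; 0.1 0 0 0.054 0;0 0 0 0.054 0;0 0 0 0.054 0"

```text
time_s: 6.6
position: [441.3, 129.1, 78.9]
eef_rot: [-3.141, -0.0, 1.729]
force: [0.0, 0.2, 0.4]
finger_gap: 46.7
```

Call:
drive_tool --rows "-0.04 0 0 0 0; -0.07 0 0 0 0; -0.09 0 0 0 0; -0.09 0 0 0 0; -0.09 0 0 0 0"

```text
time_s: 7.1
position: [441.5, 129.1, 79.3]
eef_rot: [3.141, 0.0, 1.729]
force: [-0.4, 0.3, 1.2]
finger_gap: 42.5
```

Call:
drive_tool --rows "-0.11 0 0 0 0; -0.11 0 0 0 0; -0.11 0 0 0 0"

```text
time_s: 7.4
position: [441.4, 129.1, 79.2]
eef_rot: [-3.142, -0.0, 1.729]
force: [0.5, 0.7, -0.5]
finger_gap: 41.2
```

Call:
drive_tool --rows "-0.13 0 0 0 0; -0.13 0 0 0 0; -0.13 0 0 0 0"

```text
time_s: 7.7
position: [441.4, 129.1, 79.2]
eef_rot: [3.142, -0.0, 1.729]
force: [0.8, -0.7, -0.0]
finger_gap: 40.3
```

Call:
drive_tool --rows "-0.2 0 0 0 0; -0.4 0 0 0 0; -1 0 0 0 0"

```text
time_s: 8.0
position: [441.4, 129.1, 79.2]
eef_rot: [-3.142, -0.0, 1.729]
force: [-0.6, 0.9, 0.3]
finger_gap: 39.8
```

Call:
drive_tool --rows "-1 0 0 -0.002 0; -1 0 0 -0.004 0; -1 0 0 -0.008 0; -1 0 0 -0.012 0"

```text
time_s: 8.4
position: [441.3, 129.0, 91.5]
eef_rot: [-3.141, 0.0, 1.729]
force: [0.3, -0.3, -1.2]
finger_gap: 39.4
```

Call:
drive_tool --rows "-1 0 0 -0.04 0; -1 0 0 -0.08 0; -1 0 0 -0.08 0; -1 0 0 -0.08 0"

```text
time_s: 8.8
position: [441.9, 129.1, 172.1]
eef_rot: [3.139, 0.0, 1.729]
force: [-0.9, 0.1, -2.3]
finger_gap: 40.0
```

```bash
python3 - <<'E'
from station import manip
from h import *
s=manip.observe(); print(s["position"],s["eef_rot"])
print(plan([559.4,-255.2,170],YC+np.pi/2,s["position"],s["eef_rot"]))
E
```

```text
[441.92977521 129.09679199 172.07102499] [3.13899616e+00 3.18403328e-04 1.72885487e+00]
(array([-0.398 ,  0.0555,  0.0023]), np.float64(0.3391))
```

Call:
drive_tool --rows "-1 -0.03 0.004 0 0.05; -1 -0.07 0.0095 0 0.12; -1 -0.115 0.016 0 0.19; -1 -0.16 0.022 0 0.26; -1 -0.205 0.029 0 0.339; -1 -0.25 0.035 0 0.339; -1 -0.295 0.041 0 0.339; -1 -0.34 0.047 0 0.339; -1 -0.375 0.052 0 0.339; -1 -0.398 0.0555 0 0.339"

```text
time_s: 9.8
position: [558.1, -257.6, 168.4]
eef_rot: [-3.138, -0.001, 1.388]
force: [-0.5, 0.9, -1.2]
finger_gap: 40.1
```

Call:
drive_tool --rows "-1 0 0 0 0; -1 0 0 0 0; -1 0 0 0 0"

```text
time_s: 10.1
position: [558.0, -253.7, 169.9]
eef_rot: [-3.139, -0.002, 1.39]
force: [0.2, 0.7, -2.4]
finger_gap: 39.7
```

```bash
python3 - <<'E'
from station import manip
from h import *
s=manip.observe(); print(s["time_s"],s["position"],s["eef_rot"],s["finger_gap"],s["force"])
print(plan([559.4,-255.2,100],YC+np.pi/2,s["position"],s["eef_rot"]))
E
```

```text
10.1 [ 557.97960484 -253.74623729  169.93938983] [-3.13908607e+00 -1.53037178e-03  1.39039237e+00] 39.71433180194657 [ 0.20171873  0.70110289 -2.38021129]
(array([-0.0013,  0.0018,  0.0699]), np.float64(0.0006))
```

Call:
drive_tool --rows "-1 -0.0013 0.0018 0.02 0; -1 -0.0013 0.0018 0.045 0; -1 -0.0013 0.0018 0.065 0; -1 -0.0013 0.0018 0.075 0; -1 -0.0013 0.0018 0.075 0; -1 -0.0013 0.0018 0.075 0"

```text
time_s: 10.7
position: [560.7, -256.5, 96.9]
eef_rot: [3.141, 0.0, 1.391]
force: [-0.8, 0.4, -0.8]
finger_gap: 39.7
```

```bash
python3 - <<'E'
from station import manip
from h import *
s=manip.observe(); print(s["time_s"],s["position"],s["eef_rot"],s["finger_gap"],s["force"])
p=s["position"][:2]
a=view(manip,"side",(215,140),75,75,7,[(EMP,YC,36),(FUL,YC,78)])
for n in("side","top"): print(n,[(d["p"],d["bbox"]) for d in manip.find_in("flat_center",n)])
cv2.imwrite("pics/v3.png",a)
E
```

```text
10.7 [ 560.74544047 -256.48025381   96.90383761] [3.14089434e+00 2.87754059e-04 1.39056161e+00] 39.69896360210972 [-0.80247601  0.42428341 -0.79416538]
side [(0.65, [281.4, 195.7, 298.9, 230.3]), (0.63, [321.9, 200.8, 344.4, 234.0]), (0.52, [254.2, 136.2, 266.5, 165.0])]
top [(0.76, [264.0, 225.7, 286.4, 245.6]), (0.73, [265.6, 262.7, 276.0, 278.9])]
```

View pics/v3.png

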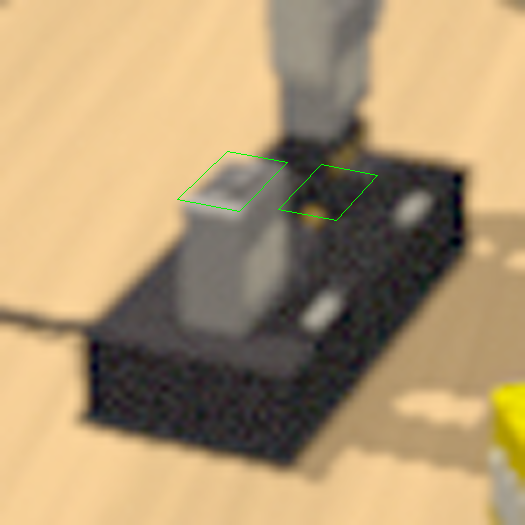

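Call:
drive_tool --rows "-1 0 0 0 0; -1 0 0 0 0"

```text
time_s: 11.05
position: [560.6, -257.1, 96.8]
eef_rot: [3.141, 0.0, 1.39]
force: [0.3, -0.6, -1.5]
finger_gap: 39.9
```

```bash
python3 - <<'E'
from station import manip
from h import *
s=manip.observe(); print(s["time_s"],s["position"],s["eef_rot"],s["finger_gap"],s["force"])
print(plan([559.4,-255.2,61.5],YC+np.pi/2,s["position"],s["eef_rot"]))
E
```

```text
11.05 [ 560.61537323 -257.07863333   96.81303988] [3.14061875e+00 4.55211212e-04 1.38971482e+00] 39.89514821054932 [ 0.29444944 -0.59855607 -1.49607779]
(array([ 0.0016, -0.0016,  0.0353]), np.float64(-0.0001))
```

Call:
drive_tool --rows "-1 0.0016 -0.0016 0 0; -1 0.0016 -0.0016 0.005 0; -1 0.0016 -0.0016 0.01 0; -1 0.0016 -0.0016 0.013 0; -1 0.0016 -0.0016 0.016 0;-1 0.0016 -0.0016 0.019 0;-1 0.0016 -0.0016 0.019 0"

```text
time_s: 11.75
position: [558.8, -254.8, 76.5]
eef_rot: [-3.141, -0.0, 1.39]
force: [-0.1, -0.3, -1.5]
finger_gap: 39.6
```

Call:
drive_tool --rows "-1 0 0 0.003 0; -1 0 0 0.006 0; -1 0 0 0.009 0; -1 0 0 0.011 0; -1 0 0 0.013 0; -1 0 0 0.014 0; -1 0 0 0.015 0; -1 0 0 0.015 0"

```text
time_s: 12.55
position: [559.1, -255.0, 62.1]
eef_rot: [-3.142, -0.0, 1.39]
force: [-0.7, -0.4, -1.6]
finger_gap: 39.5
```

Call:
drive_tool --rows "-1 0 0 0.001 0; -1 0 0 0.0015 0; -1 0 0 0.0015 0"

```text
time_s: 12.85
position: [559.3, -255.1, 61.8]
eef_rot: [3.141, 0.0, 1.39]
force: [-1.2, 0.9, 4.6]
finger_gap: 39.9
```

Call:
drive_tool --rows "0.0 0 0 -0.0005 0; 0.2 0 0 -0.0005 0; 0.25 0 0 -0.0005 0; 0.25 0 0 -0.0005 0; 0.25 0 0 -0.01 0; 0.25 0 0 -0.025 0; 0.25 0 0 -0.045 0; 0.25 0 0 -0.06 0; 0.25 0 0 -0.06 0"

```text
time_s: 13.75
position: [560.6, -256.0, 123.8]
eef_rot: [3.137, 0.002, 1.39]
force: [0.4, 0.1, 0.7]
finger_gap: 58.1
```

```bash
python3 - <<'E'
from station import manip
from h import *
s=manip.observe(); print(s["time_s"],s["position"],s["eef_rot"],s["finger_gap"],s["force"])
print(plan([574.5,-172.5,121],YC+np.pi/2,s["position"],s["eef_rot"]))
E
```

```text
13.75 [ 560.63737158 -256.01449885  123.76057712] [3.13662547e+00 2.27995874e-03 1.38987065e+00] 58.118164974723655 [0.4363507  0.05896224 0.68507685]
(array([ 0.0847, -0.0014,  0.0026]), np.float64(0.0001))
```

Call:
drive_tool --rows "0.25 0.025 0 0 0; 0.25 0.06 0 0 0; 0.25 0.084 0 0 0; 0.25 0.084 0 0 0; 0.25 0.084 0 0 0; 0.25 0.084 0 0 0;0.25 0.084 0 0 0"

```text
time_s: 14.45
position: [574.0, -173.5, 120.5]
eef_rot: [-3.141, 0.0, 1.389]
force: [0.3, -0.3, -0.4]
finger_gap: 58.2
```

```bash
python3 - <<'E'
from station import manip
from h import *
s=manip.observe(); print(s["time_s"],s["position"],s["eef_rot"],s["finger_gap"],s["force"])
print(plan([574.5,-172.5,62],YC+np.pi/2,s["position"],s["eef_rot"]))
a=view(manip,"side",(215,130),75,80,7); b=view(manip,"top",(296,150),55,80,7)
cv2.imwrite("pics/v4.png",np.hstack([a[:,:525],b]) if 0 else a)
E
```

```text
14.45 [ 574.02182748 -173.51774666  120.48578036] [-3.14146883e+00  2.45497604e-04  1.38852931e+00] 58.170578167178256 [ 0.27204976 -0.32983313 -0.36313622]
(array([0.0011, 0.0003, 0.0585]), np.float64(-0.0013))
```

View pics/v4.png

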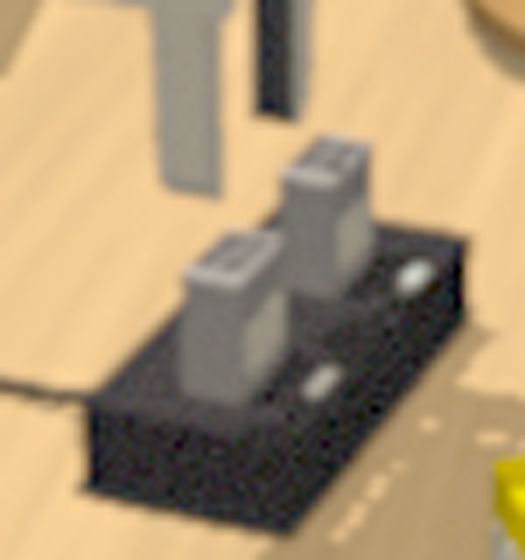

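The flat pack stands upright in the formerly empty pocket, and the jaws are above the charged pack. Lowering to grasp it.

Call:
drive_tool --rows "0.25 0 0 0.015 0; 0.25 0 0 0.03 0; 0.25 0 0 0.045 0; 0.15 0 0 0.055 0; 0.05 0 0 0.0595 0; -0.03 0 0 0.0595 0; -0.07 0 0 0.0595 0; -0.09 0 0 0.0595 0;-0.09 0 0 0.0595 0"

```text
time_s: 15.45
position: [574.6, -172.5, 61.8]
eef_rot: [3.14, 0.0, 1.39]
force: [-0.3, 0.5, -0.0]
finger_gap: 42.5
```

Call:
drive_tool --rows "-0.11 0 0 0 0; -0.11 0 0 0 0; -0.11 0 0 0 0"

```text
time_s: 15.75
position: [574.2, -172.4, 61.3]
eef_rot: [3.141, 0.0, 1.39]
force: [-0.1, -1.0, 0.2]
finger_gap: 41.5
```

Call:
drive_tool --rows "-0.13 0 0 0 0; -0.15 0 0 0 0; -0.2 0 0 0 0; -1 0 0 0 0; -1 0 0 0 0; -1 0 0 -0.005 0; -1 0 0 -0.015 0; -1 0 0 -0.03 0;-1 0 0 -0.03 0"

```text
time_s: 16.65
position: [575.7, -173.3, 93.8]
eef_rot: [3.137, 0.002, 1.39]
force: [-0.3, -0.9, -1.6]
finger_gap: 39.9
```

Call:
drive_tool --rows "-1 0 0 -0.03 0; -1 0 0 -0.07 0; -1 0 0 -0.08 0; -1 0 0 -0.08 0; -1 0 0 -0.08 0"

```text
time_s: 17.15
position: [573.5, -172.0, 169.8]
eef_rot: [-3.14, -0.0, 1.39]
force: [0.4, -0.4, -2.1]
finger_gap: 39.7
```

```bash
python3 - <<'E'
from station import manip
from h import *
s=manip.observe(); print(s["time_s"],s["position"],s["eef_rot"],s["finger_gap"],s["force"])
print(plan([441.4,129.1,170],YB+np.pi/2,s["position"],s["eef_rot"]))
E
```

```text
17.15 [ 573.45396319 -172.03857013  169.80447953] [-3.13983298e+00 -4.94995976e-04  1.38973558e+00] 39.718310326848055 [ 0.39345007 -0.38659082 -2.13459442]
(array([ 0.2724, -0.1841,  0.0003]), np.float64(-0.3391))
```

Call:
drive_tool --rows "-1 0.02 -0.0135 0 -0.05; -1 0.055 -0.037 0 -0.12; -1 0.09 -0.061 0 -0.19; -1 0.125 -0.085 0 -0.26; -1 0.16 -0.108 0 -0.339; -1 0.195 -0.132 0 -0.339; -1 0.23 -0.1555 0 -0.339; -1 0.26 -0.176 0 -0.339; -1 0.2724 -0.1841 0 -0.339; -1 0.2724 -0.1841 0 -0.339"

```text
time_s: 18.15
position: [439.7, 130.4, 169.3]
eef_rot: [-3.138, -0.001, 1.732]
force: [0.0, -0.0, -0.6]
finger_gap: 40.0
```

Call:
drive_tool --rows "-1 0 0 0.015 0; -1 0 0 0.03 0; -1 0 0 0.035 0; -1 0 0 0.035 0; -1 0 0 0.035 0;-1 0 0 0.035 0"

```text
time_s: 18.75
position: [442.7, 128.4, 136.6]
eef_rot: [3.141, 0.0, 1.728]
force: [-0.2, -0.6, -0.9]
finger_gap: 39.8
```

```bash
python3 - <<'E'
from station import manip
from h import *
s=manip.observe(); print(s["time_s"],s["position"],s["eef_rot"],s["finger_gap"],s["force"])
print(plan([441.4,129.1,115],YB+np.pi/2,s["position"],s["eef_rot"]))
cv2.imwrite("pics/v5.png",view(manip,"side",(230,170),80,90,6))
E
```

```text
18.75 [442.7140631  128.43274019 136.62416892] [3.14072491e+00 1.77175157e-04 1.72834005e+00] 39.8356693271785 [-0.23104135 -0.63616334 -0.86076405]
(array([ 0.0009, -0.0012,  0.0216]), np.float64(-0.0005))
```

View pics/v5.png

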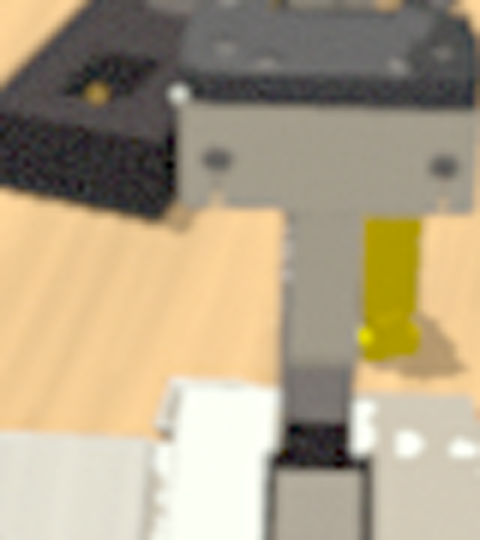

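The side view shows the pack held upright, centred over the bay mouth in x (pack px 285–352, mouth 270–368). Now inserting.

Call:
drive_tool --rows "-1 0.0009 -0.0012 0.005 0; -1 0.0009 -0.0012 0.012 0; -1 0.0009 -0.0012 0.018 0; -1 0.0009 -0.0012 0.021 0;-1 0.0009 -0.0012 0.024 0;-1 0.0009 -0.0012 0.026 0;-1 0.0009 -0.0012 0.026 0"

```text
time_s: 19.5
position: [440.7, 129.4, 109.9]
eef_rot: [-3.141, -0.0, 1.729]
force: [0.2, 0.2, -1.5]
finger_gap: 39.8
```

Call:
drive_tool --rows "-1 0 0 0.0015 0; -1 0 0 0.003 0; -1 0 0 0.003 0"

```text
time_s: 19.8
position: [440.7, 129.4, 107.1]
eef_rot: [-3.141, 0.0, 1.729]
force: [-0.1, 0.4, -1.5]
finger_gap: 40.1
```

Call:
drive_tool --rows "-1 0 0 0.002 0; -1 0 0 0.004 0; -1 0 0 0.004 0"

```text
time_s: 20.1
position: [440.6, 129.4, 102.9]
eef_rot: [-3.141, -0.0, 1.729]
force: [-0.1, -0.0, -1.4]
finger_gap: 39.6
```

Call:
drive_tool --rows "-1 0 0.0004 0.003 0; -1 0 0.0004 0.006 0; -1 0 0.0004 0.009 0; -1 0 0.0004 0.009 0"

```text
time_s: 20.5
position: [440.8, 129.5, 93.6]
eef_rot: [-3.141, -0.0, 1.729]
force: [-0.6, 0.7, -0.6]
finger_gap: 39.9
```

Call:
drive_tool --rows "-1 0 0 0.003 0; -1 0 0 0.006 0; -1 0 0 0.009 0; -1 0 0 0.011 0; -1 0 0 0.012 0; -1 0 0 0.012 0"

```text
time_s: 21.1
position: [441.1, 129.5, 82.0]
eef_rot: [-3.141, -0.0, 1.729]
force: [0.4, -0.5, -0.8]
finger_gap: 40.0
```

Call:
drive_tool --rows "-1 0 0 0.001 0; -1 0 0 0.002 0; -1 0 0 0.0025 0; -1 0 0 0.0025 0"

```text
time_s: 21.5
position: [441.2, 129.5, 79.6]
eef_rot: [-3.142, 0.0, 1.729]
force: [-0.5, 0.2, -2.4]
finger_gap: 39.8
```

Call:
drive_tool --rows "-1 0 0 0.0006 0; -1 0 0 0.0006 0; 0 0 0 0.0003 0; 0.2 0 0 0.0003 0; 0.3 0 0 0 0; 0.3 0 0 -0.005 0; 0.3 0 0 -0.02 0; 0 0 0 -0.04 0; -1 0 0 -0.045 0; -1 0 0 -0.045 0"

```text
time_s: 22.5
position: [441.9, 129.5, 125.5]
eef_rot: [3.139, 0.0, 1.729]
force: [-0.6, 0.1, 0.2]
finger_gap: 41.1
```

Call:
drive_tool --rows "-1 0 0 0 0; -1 0 0 0 0; -1 0 0 0 0; -1 0 0 0 0;-1 0 0 0 0;-1 0 0 0 0;-1 0 0 0 0;-1 0 0 0 0"

```text
time_s: 23.3
position: [441.2, 129.5, 124.6]
eef_rot: [-3.142, -0.0, 1.729]
force: [-0.2, 0.4, 0.0]
finger_gap: 0.4
```

```bash
python3 - <<'E'
from station import manip
from h import *
s=manip.observe(); print(s["time_s"],s["position"],s["eef_rot"],s["finger_gap"],s["force"])
print(plan([441.5,129.1,110],YB+np.pi/2,s["position"],s["eef_rot"]))
cv2.imwrite("pics/v6.png",view(manip,"side",(240,180),70,100,6,[(BAY,YB,96)]))
E
```

```text
23.3 [441.21067916 129.49521647 124.64922123] [-3.14157523e+00 -7.81139771e-06  1.72881128e+00] 0.41207235959826133 [-0.19766144  0.39492865  0.04738227]
(array([-0.0004,  0.0002,  0.0146]), np.float64(0.0))
```

View pics/v6.png

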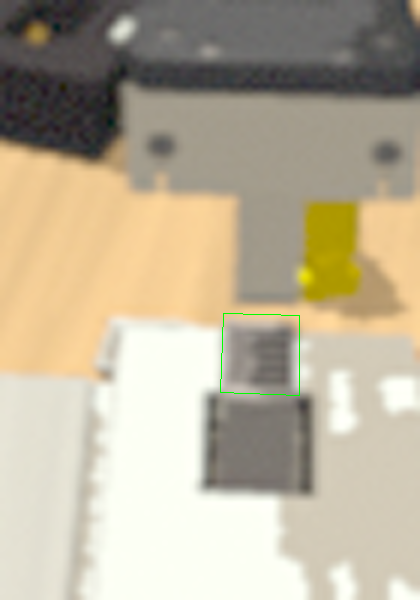

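The charged pack sits upright in the bay, 30 mm proud, exactly where the flat one stood. Pressing.

Call:
drive_tool --rows "-1 0 0 0.01 0; -1 0 0 0.018 0; -1 0 0 0.021 0; -1 0 0 0.024 0; -1 0 0 0.027 0; -1 0 0 0.03 0; -1 0 0 0.033 0; -1 0 0 0.0345 0; -1 0 0 0.0355 0; -1 0 0 0.0355 0"

```text
time_s: 24.35
position: [441.4, 129.5, 89.1]
eef_rot: [3.141, 0.0, 1.729]
force: [-0.7, 0.8, 4.0]
finger_gap: 0.6
```

Call:
drive_tool --rows "-1 0 0 0.001 0; -1 0 0 0.0015 0; -1 0 0 0.0015 0"

```text
time_s: 24.65
position: [441.4, 129.5, 87.7]
eef_rot: [3.141, 0.0, 1.729]
force: [0.6, -0.7, 3.8]
finger_gap: 0.6
```

Call:
drive_tool --rows "-1 0 0 0.001 0; -1 0 0 0.001 0"

```text
time_s: 24.85
position: [441.3, 129.5, 86.6]
eef_rot: [3.141, 0.0, 1.729]
force: [0.6, 0.9, 4.9]
finger_gap: 0.2
```

Call:
drive_tool --rows "-1 0 0 0.001 0; -1 0 0 0.001 0"

```text
time_s: 25.05
position: [441.3, 129.5, 85.6]
eef_rot: [3.141, 0.0, 1.729]
force: [-0.3, -0.3, 4.6]
finger_gap: 0.5
```

Call:
drive_tool --rows "-1 0 0 0.001 0; -1 0 0 0.001 0"

```text
time_s: 25.25
position: [441.3, 129.5, 84.6]
eef_rot: [3.141, 0.0, 1.729]
force: [0.1, 0.2, 4.3]
finger_gap: 0.3
```

Call:
drive_tool --rows "-1 0 0 0.001 0; -1 0 0 0.001 0"

```text
time_s: 25.45
position: [441.3, 129.5, 83.6]
eef_rot: [3.142, -0.0, 1.729]
force: [0.3, 1.2, 4.9]
finger_gap: 0.4
```

Call:
drive_tool --rows "-1 0 0 0.0007 0; -1 0 0 0.0007 0"

```text
time_s: 25.65
position: [441.3, 129.5, 83.0]
eef_rot: [3.141, 0.0, 1.729]
force: [0.4, 0.1, 5.4]
finger_gap: 0.2
```

Call:
drive_tool --rows "-1 0 0 0.0007 0; -1 0 0 0.0007 0"

```text
time_s: 25.85
position: [441.4, 129.5, 82.4]
eef_rot: [3.141, 0.0, 1.729]
force: [0.5, -0.4, 3.9]
finger_gap: 0.2
```

Call:
drive_tool --rows "-1 0 0 0.0007 0; -1 0 0 0.0007 0"

```text
time_s: 26.05
position: [441.4, 129.4, 81.9]
eef_rot: [3.141, 0.0, 1.729]
force: [0.1, -0.3, 8.4]
finger_gap: 0.4
```

Call:
drive_tool --rows "-1 0 0 0.0002 0; -1 0 0 -0.01 0; -1 0 0 -0.04 0; -1 0 0 -0.08 0; -1 0 0 -0.1 0; -1 0 0 -0.1 0; -1 0 0 -0.1 0; -1 0 0 -0.1 0"

```text
time_s: 26.85
position: [440.0, 129.4, 180.1]
eef_rot: [-3.139, -0.0, 1.729]
force: [-0.3, -0.1, 0.1]
finger_gap: 0.5
```

```bash
python3 - <<'E'
from station import manip
from h import *
s=manip.observe(); print(s["time_s"],s["position"],s["force"])
a=view(manip,"side",(240,190),66,90,6,[(BAY,YB,85)]); b=view(manip,"side",(215,145),66,90,6)
cv2.imwrite("pics/v7.png",np.hstack([a,b]))
E
```

```text
26.85 [439.99335472 129.43849211 180.14207874] [-0.34527009 -0.12865763  0.06762655]
```

View pics/v7.png

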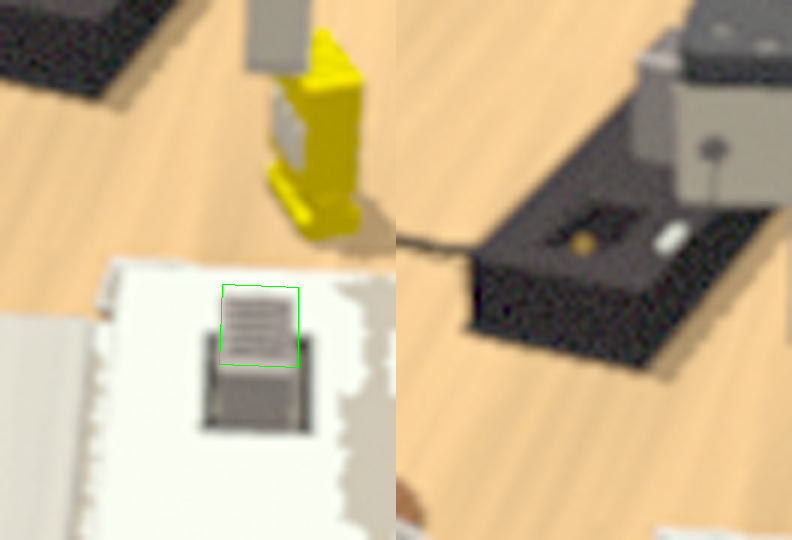

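The pack is down at the locked height: about 10 px of its front face shows above the bay edge, as at the start. The flat pack still stands upright in its pocket, and the arm is clear. Handing in.

```bash
python3 -c "
from station import manip
print(manip.close_job())"
```

```text
the job is handed in; nothing more can be done
None
```

The packs are swapped and the job is handed in at about 27 s of the 72 s limit; the hand-in gives no verdict.

- **Flat pack:** I pressed it to the stop at about 8.9 N and it popped up. I took it out and stood it in the empty pocket until I felt the floor at 4.6 N.
- **Charged pack:** I moved it into the bay without noticeable side force and pressed it to the stop, reading 8.4 N. I let go after one last 0.2 mm press whose force I did not read.
- **Last checks:** the side picture shows the charged pack down at the locked height, with the same visible face height as at the start. It also shows the flat pack upright in its pocket and the arm clear of everything.
- **Not confirmed:**
  - The final view was from the side camera only, and the carriage depth was judged from that picture.
  - The arm partly hid the flat pack in that last shot, though an earlier one showed it fully upright.
  - I did not re-measure the bowl, trimming tool and rib; none of the moves went near them.
- **Disagreement:** outlines drawn from the side camera sat 1–2 px off, from a vertical calibration offset of about 2 mm, which did not affect the fits.
- **Budget:** I viewed 12 pictures, two past the budget of 10.

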